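# Aim the sprung inspection mirror

### The job

Puff the dust off the inspection mirror by pressing the sprung nozzle cap of the short bottle in the metal collar all the way down and letting it come back up. Then take the mirror by the tab on its top and turn it until the white ball on the post appears, reflected, in the middle of the camera's view (the slim pointer under the mirror, geared to it, shows which way the camera sees). The mirror springs back if released, so finish while still holding the tab still at that angle, without touching the glass or the ball post and leaving everything else where it stands.

Things in the scene. Friction and masses are not known exactly. Their poses are not given: they have to be found in the camera images.
- cap_top (a point): Middle of the top of the puff bottle's cap: a white disc 34 mm across and 14 mm high with a short side nozzle that points at the mirror, 156 mm above the worktop when up, on a white plastic bottle 67 mm across that is fixed in a metal collar. It goes straight down 8 mm against a spring (about 2 N to start, 6 N fully down).
- cap (a joint): How far the cap is pressed, m: 0 up, 0.008 fully down.
- mirror_centre (a point): Centre of the mirror's reflecting face, 85 mm above the worktop, on the vertical axis it turns about. Flat glass 60 mm wide, 66 mm high (z 52 to 118 mm), in a black frame 68 mm wide, on a pillar at one end of a fixed grey bar (255 x 64 x 12 mm) that also carries the camera. The point's axes do not follow the mirror.
- mirror (a joint): Turn of the mirror about the vertical axis through its centre, rad: 0 at its rest stop, grows counter-clockwise seen from above, ends at 1.4. A weak spring returns it to 0 (0.012 N m at 0, 0.03 N m more per rad).
- tab_grip (a point): Grip point of the mirror's tab, on the turning axis, 145 mm above the worktop. The tab is an upright steel plate on the mirror frame: 10 mm thick along this point's x axis, 44 mm wide along its y axis, z 126 to 160 mm; it turns with the mirror. Its x axis is level, square to the glass, and points to the side the reflecting face looks to.
- camera_lens (a point): Front of the camera's lens, 85 mm above the worktop, 120 mm from the mirror centre. The camera is a black box 56 x 40 x 38 mm on a pillar on the base bar; it looks level, straight at the mirror centre, and does not move relative to the bar.
- ball_centre (a point): Centre of the white ball, 30 mm across, 85 mm above the worktop, on a thin steel post with a round dark foot 54 mm across, fixed to the worktop. It is what the camera must see.
- ball_post: The post that carries the ball; origin under its foot's centre.
- view_spot (a point): Middle of what the camera sees: the point on its centre line 200 mm after the reflection at the mirror centre (85 mm above the worktop, nothing solid). Its x axis runs along the reflected line away from the mirror, z is up. Turning the mirror by an angle turns this line about the mirror centre by twice that angle, the same way round.
- petri: Small round glass dish, 61 mm across, 13 mm high, loose; bystander. Origin under its centre.
- weighing_bottle: Small lidded glass jar, 41 mm across, 52 mm high, loose; bystander. Origin under its centre.
- crucible: White lidded crucible, 43 mm across, 46 mm high, loose; bystander. Origin under its centre.
- flask: Conical glass flask, 66 mm across, 105 mm high, loose; bystander. Origin under its centre.
- pointer (a joint): Slim steel pointer under the mirror, on the same vertical axis, 32 mm above the worktop, reaching 96 mm from the axis. Geared two to one to the mirror (its value, rad, is twice the mirror's), it always lies straight under the reflected line of view.
Mind the look-alikes: they are no part of the job. What is shaped like the part that bears cap_top but pink is not meant.

How it is judged:
By the outcome, as a careful person would: the job done as asked, in the order asked, and still so for the second after the job is handed in, while the arm keeps its last pose, push and grip.
It also fails if it takes over 48 s, if anything falls off the work surface, if the arm or the gripper's body presses on something with over 40 N, if the wrist force passes 120 N, or if a joint passes its speed limit or range.

### The arm

A 7-joint arm with a two-finger parallel gripper is mounted at the origin on the work surface; the furniture and walls round the work are solid. World frame = base frame: x ahead of the robot, y to its left, z up, the work surface at z = 0. Lengths are in m, angles in rad, forces in N, time in s.
With the tool pointing down it reaches from about 0.4 to 0.85 m from the base axis. Payload 4.5 kg.
Tool frame: the origin (TCP) lies at the very end of the fingers, on their centre line; the grasp point (between the pads) lies 19 mm behind it (r.grip_depth is the distance from the TCP to the grasp point, in m); z points along the fingers, x is the direction in which the jaws open and shut, and the axes are right-handed (so a half turn about z gives the same grasp; the last joint's range is limited). The gripper opens to 88 mm and grips with 3 to 60 N. Pads are 18 mm wide; open, the fingers measure 123 mm over their backs; the gripper's body (75 mm by 187 mm) begins 45 mm behind the grasp point.
Start: joints at [-1.136, 0.689, -0.195, 1.565, 0.157, 0.902, -0.215], TCP at [0.244, 0.576, 0.213] pointing down, gripper open.
Joint ranges: [-3.01, 3.01], [-0.46, 2.08], [-1.47, 1.51], [0.13, 2.56], [-1, 4.14], [0.04, 2.09], [-2.66, 2.66]. Speed limits (rad/s): [2.57, 2.57, 3.14, 3.14, 3.14, 3.14, 3.14].

### API

Orientations are given as a unit quaternion [x, y, z, w].
In Python, from plant import r gives the robot as it stands. The module is installed in compiled form; this text tells all that it offers.
- The arm moves only by the shell command python3 -m jog 'ROWS' [FORCE]. ROWS is JSON, a list of rows, each a list of 5 numbers: the shift along the tool's x, y, z in units of 1 m (1.0 is 1 m), then the turn about the tool's z in units of 360 degrees (1.0 is 360 degrees), then the closure, from 0 (fully open) to 1 (shut). In form: [[dx, dy, dz, yaw, fingers], ...]. A call has 1 to 20 rows; each row shifts and turns the commanded pose from where the row before left it, along the tool's axes as they then stand; what a row does not reach is not made up. A row lasts 1/10 s, in which the tool goes at most 50 mm and 8.59 degrees, less where a joint would pass 70% of its speed; a pose out of reach is approached as far as the arm can. A call with a number of a shift or a turn outside -1 to 1 is refused whole. A call with a gripper value outside its range is refused whole. The fingers move at their own pace and stop on an object; FORCE is the grip in N (left out, the last holds). Time passes only in rows, so rows that do not move let the fingers close. It gives the time, the measured TCP pose, the force and the opening at its end, in the units of the state.
- r.get_state(): the state, without advancing time (a new reading comes with each control period).
- r.snapshot(name): name is "scene" or "top" or "wrist"; returns the picture (384x512x3 uint8, red, green, blue); there is no depth.
- r.get_calibration(name): a dict with "mtx" (3x3 intrinsics, pixels), "R" (3x3) and "t" (3): a world point X has camera coordinates R X + t. Camera axes: x right, y down, z forward; pixel columns grow to the right and rows downward; lengths in m; the calibration is good to about 2 mm. A picture is of the moment at which its call begins: read the wrist's pose just before it. get_calibration takes no time and is no camera call; for the wrist camera it gives the pose at the moment of the call.
- r.finish_job(): hands the job in, once; it reports no verdict.
Trained networks look in the newest picture that a camera, given by its name, has taken for a name from the list of things; names that differ only in an ending like _2 or _b are one class to them, and where a whole thing is asked for, a point or a joint stands for the part that bears it (a point fixed in the world has none). Each returns a list of dicts, best first, with "score" (0 to 1); they miss things now and then, are a little off and sometimes report something else, mostly with a low value. They report only what shows in the picture. A call takes as long as a camera call. They do not tell look-alikes from the thing itself.
- r.cut_out(thing, camera): "pixels" (384x512 bool, what is visible of it) and "rect" ([left, top, right, bottom] in pixels, round what is visible of it).
The state is a dict: "clock": time; "q": joint angles; "qd": joint speeds; "joint_torque": joint torques, N m; "tool_pos": TCP position; "eef_rot": TCP orientation; "contact_force": force on the tool from outside, world axes, zero at the start; "moment": the same for the moment, N m; "opening": opening from 0.0 (shut) to 1.0 (fully open).
Only numpy, scipy, OpenCV 4.12 (cv2) and the standard library are available. Lean on these libraries where they do the work, as an engineer would, in place of code of your own. Each camera call takes 0.05 s, during which the arm holds its last target.

## Working session

There is one attempt and no reset: what is moved stays moved. The work goes in short steps, Python scripts to look and compute and a shell command to move; the robot and the scene stay as the last step left them, time stands still between calls to the robot, and variables do not carry over. Pictures are saved under pics/ and viewed, and the job is handed in when it is done.

```bash
mkdir -p pics; python3 - <<'E'
from plant import r
import cv2
s=r.get_state();print({k:(v if not hasattr(v,'round') else v) for k,v in s.items()})
for n in("scene","top","wrist"):
    im=r.snapshot(n);cv2.imwrite(f"pics/{n}0.png",im[:,:,::-1])
    c=r.get_calibration(n);print(n,c)
E
```

```text
{'clock': 0.0, 'q': array([-1.13620358,  0.68999492, -0.19448251,  1.56631594,  0.15727783,
        0.90248627, -0.21510936]), 'qd': array([-0.00030656, -0.00133937, -0.00060587,  0.00045621,  0.00095399,
       -0.00171489,  0.00250984]), 'joint_torque': array([ 2.29551733e-04, -5.27544165e+01, -1.26665566e+00, -1.53425521e+01,
       -5.26451902e-02,  6.67376386e-03,  1.77682732e-04]), 'tool_pos': array([0.24364173, 0.57483286, 0.21170993]), 'eef_rot': array([ 8.33701492e-01,  5.52214629e-01, -7.19639823e-04,  5.55024123e-04]), 'contact_force': array([-0.63971527,  0.61671623,  0.44303087]), 'moment': array([-0.00111959, -0.00092454,  0.01300892]), 'opening': 1.0009758410962195}
scene {'mtx': array([[365.42413739,   0.        , 250.939843  ],
       [  0.        , 365.42413739, 190.33689834],
       [  0.        ,   0.        ,   1.        ]]), 'R': array([[ 0.56996977, -0.82162375, -0.00829932],
       [-0.62271409, -0.42535008, -0.65673775],
       [ 0.53606122,  0.37948877, -0.75407337]]), 't': array([-0.22635957,  0.36641208,  0.70972062])}
top {'mtx': array([[415.75805077,   0.        , 254.7112951 ],
       [  0.        , 415.75805077, 193.12425318],
       [  0.        ,   0.        ,   1.        ]]), 'R': array([[ 0.01207954, -0.99970766,  0.02094491],
       [-0.9897081 , -0.01494044, -0.14231888],
       [ 0.1425902 , -0.0190102 , -0.98959924]]), 't': array([-0.01714567,  0.43772058,  1.03120841])}
wrist {'mtx': array([[299.56029808,   0.        , 263.02251403],
       [  0.        , 299.56029808, 192.24037709],
       [  0.        ,   0.        ,   1.        ]]), 'R': array([[ 3.89738095e-01,  9.20925263e-01, -9.36837707e-04],
       [ 8.84833444e-01, -3.74181549e-01,  2.77593126e-01],
       [ 2.55291975e-01, -1.09017562e-01, -9.60698277e-01]]), 't': array([-0.62446989, -0.03847005,  0.38917424])}
```

View pics/scene0.png

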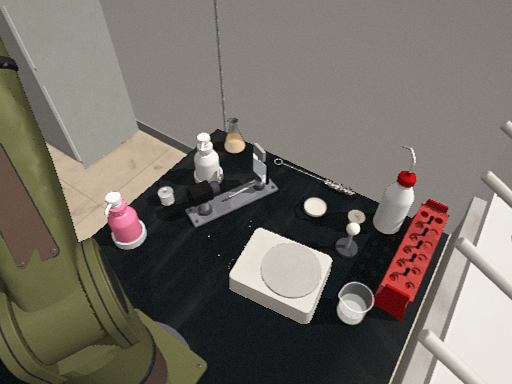

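View pics/top0.png

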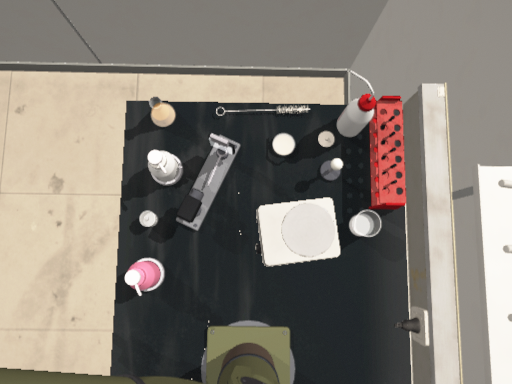

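View pics/wrist0.png

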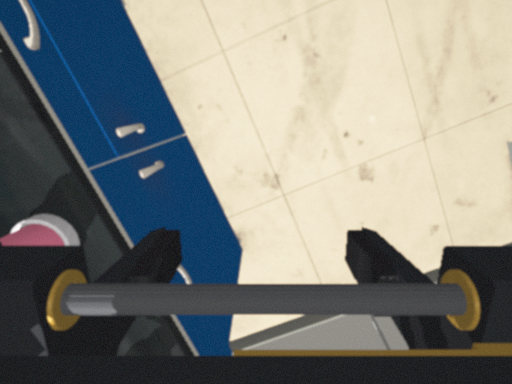

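```bash
cat > h.py <<'E'
import numpy as np,cv2
from plant import r
def proj(X,n):
    c=r.get_calibration(n);X=np.atleast_2d(X);p=(c['R']@X.T).T+c['t'];p=(c['mtx']@p.T).T;return p[:,:2]/p[:,2:]
def atz(uv,z,n):
    c=r.get_calibration(n);d=c['R'].T@np.linalg.solve(c['mtx'],[uv[0],uv[1],1.]);o=-c['R'].T@c['t'];return o+d*(z-o[2])/d[2]
def crop(im,b,k,name):
    x0,y0,x1,y1=b;cv2.imwrite('pics/'+name,cv2.resize(im[y0:y1,x0:x1,::-1],None,fx=k,fy=k,interpolation=cv2.INTER_CUBIC))
E
python3 - <<'E'
from h import *
for n in("top","scene"):
    im=r.snapshot(n)
    crop(im,(110,90,310,240) if n=="top" else (150,110,370,260),4 if n=='top' else 3.6,n+"c.png")
    for t in("cap_top","mirror_centre","tab_grip","camera_lens","ball_centre","ball_post","pointer","flask","weighing_bottle","crucible","petri"):
        for d in r.cut_out(t,n)[:3]:
            ys,xs=np.nonzero(d['pixels']);print(n,t,round(d['score'],2),np.round(d['rect']),round(xs.mean(),1),round(ys.mean(),1))
print(r.get_state()['clock'])
E
```

```text
top cap_top 0.78 [145. 150. 166. 172.] 155.4 158.8
top cap_top 0.73 [120. 269. 141. 295.] 132.5 279.4
top mirror_centre 0.92 [176. 135. 243. 233.] 207.1 182.2
top tab_grip 0.8 [208. 137. 237. 156.] 220.2 144.5
top camera_lens 0.79 [175. 134. 242. 229.] 207.8 181.5
top ball_centre 0.94 [325. 159. 345. 180.] 330.9 169.2
top ball_post 0.56 [319. 159. 341. 180.] 331.5 169.6
top ball_post 0.29 [207. 139. 237. 155.] 221.0 144.4
top flask 0.95 [147.  99. 174. 127.] 160.9 112.8
top weighing_bottle 0.74 [136. 213. 159. 223.] 147.3 219.3
top crucible 0.77 [319. 128. 334. 148.] 325.7 139.1
top petri 0.87 [270. 133. 296. 156.] 283.0 144.5
scene cap_top 0.62 [198. 133. 210. 151.] 202.7 139.2
scene cap_top 0.47 [105. 190. 120. 215.] 111.4 199.9
scene mirror_centre 0.87 [188. 143. 276. 224.] 228.1 193.3
scene mirror_centre 0.44 [233. 183. 258. 198.] 238.1 192.0
scene tab_grip 0.87 [250. 144. 268. 186.] 259.9 164.2
scene ball_centre 0.78 [335. 224. 360. 259.] 347.4 241.7
scene ball_post 0.67 [336. 222. 361. 258.] 347.7 242.0
scene pointer 0.68 [302. 197. 327. 217.] 313.9 206.7
scene flask 0.72 [224. 118. 244. 157.] 233.4 138.1
scene weighing_bottle 0.75 [157. 185. 173. 204.] 165.4 196.1
scene weighing_bottle 0.67 [334. 223. 358. 260.] 347.4 242.6
scene weighing_bottle 0.4 [304. 198. 327. 219.] 314.2 206.8
scene crucible 0.7 [348. 212. 363. 222.] 355.4 216.4
scene petri 0.57 [304. 199. 326. 219.] 314.0 207.1
1.35
```

View pics/topc.png

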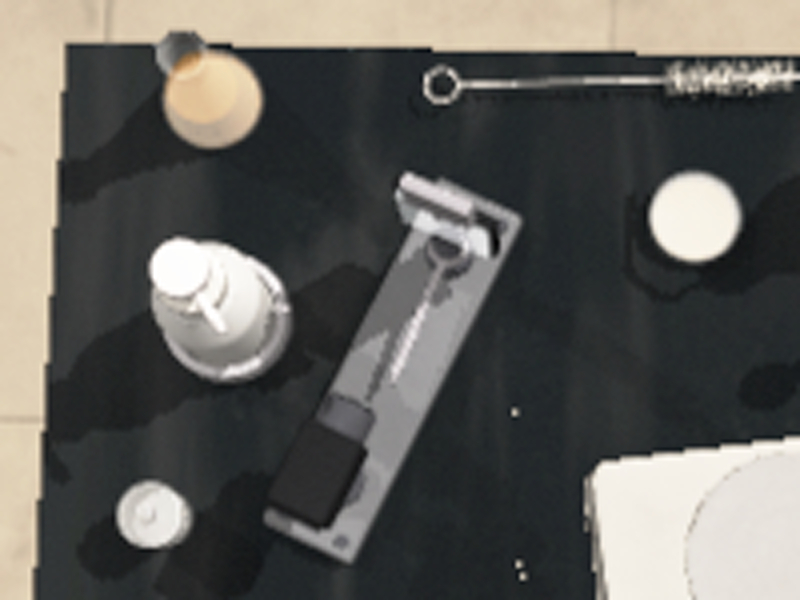

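View pics/scenec.png

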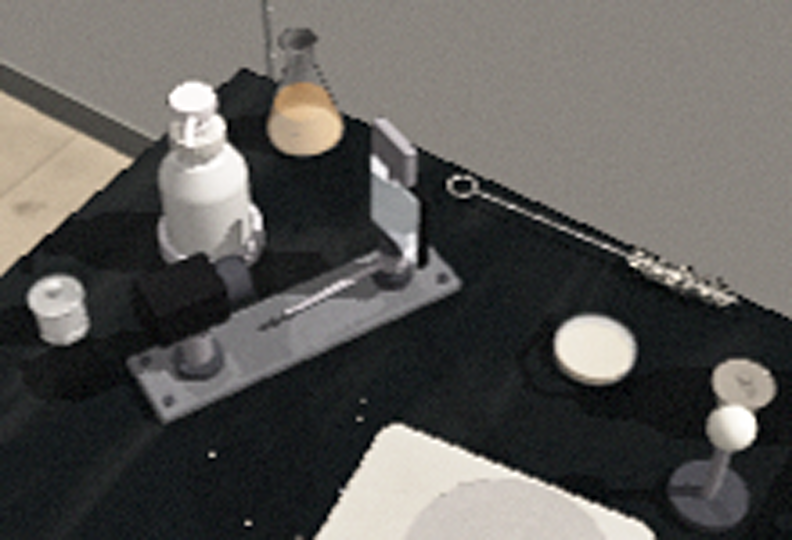

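```bash
python3 - <<'E'
from h import *
f=lambda x,y:(110+x/4,90+y/4); g=lambda x,y:(150+x/3.6,110+y/3.6)
print('cap',atz(f(180,262),.156,'top'),atz(g(193,98),.156,'scene'))
print('ball',atz((336,164),.085,'top'),atz(g(732,427),.085,'scene'))
print('foot scene',atz(g(708,493),.004,'scene'))
print('tab',[atz(f(*p),.16,'top') for p in((402,178),(478,212),(440,194))])
print('tab sc',[atz(g(*p),.16,'scene') for p in((378,120),(413,155),(395,137))])
print('bar', [atz(f(*p),.012,'top') for p in((522,218),(350,562),(264,520))])
print('bar sc', [atz(g(*p),.012,'scene') for p in((462,283),(167,420),(128,363))])
print('ptr', [atz(f(*p),.032,'top') for p in((370,400),(447,250))])
im=cv2.imread('pics/top0.png');cv2.imwrite('pics/b.png',cv2.resize(im[140:200,300:380],None,fx=8,fy=8,interpolation=cv2.INTER_CUBIC))
im=cv2.imread('pics/scene0.png');cv2.imwrite('pics/b2.png',cv2.resize(im[200:270,320:400],None,fx=8,fy=8,interpolation=cv2.INTER_CUBIC))
E
```

```text
cap [0.50288841 0.21875095 0.156     ] [0.49619606 0.21528019 0.156     ]
ball [ 0.50562949 -0.20936831  0.085     ] [ 0.50317212 -0.21203416  0.085     ]
foot scene [ 0.50520997 -0.21118893  0.004     ]
tab [array([0.55319019, 0.09393373, 0.16      ]), array([0.53399531, 0.05016042, 0.16      ]), array([0.54417058, 0.07203918, 0.16      ])]
tab sc [array([0.54740417, 0.09022443, 0.16      ]), array([0.53146159, 0.05056247, 0.16      ]), array([0.53955675, 0.07070161, 0.16      ])]
bar [array([0.57012869, 0.02760397, 0.012     ]), array([0.34174181, 0.13389567, 0.012     ]), array([0.36791263, 0.18983415, 0.012     ])]
bar sc [array([0.56647079, 0.02484916, 0.012     ]), array([0.33908079, 0.12881276, 0.012     ]), array([0.36198783, 0.18568166, 0.012     ])]
ptr [array([0.4438798 , 0.12210236, 0.032     ]), array([0.54271382, 0.0753675 , 0.032     ])]
```

View pics/b.png

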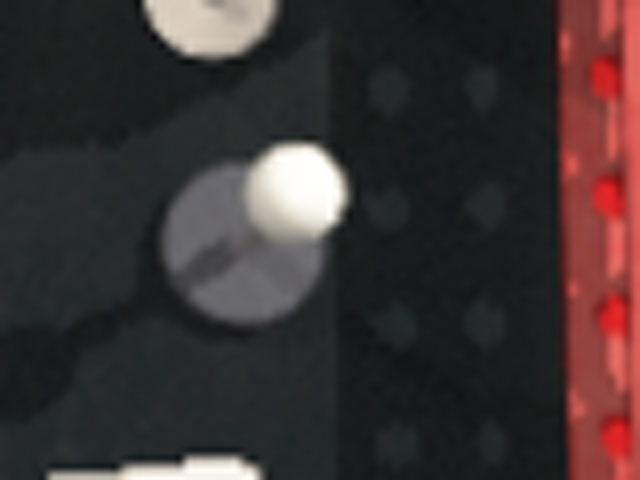

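View pics/b2.png

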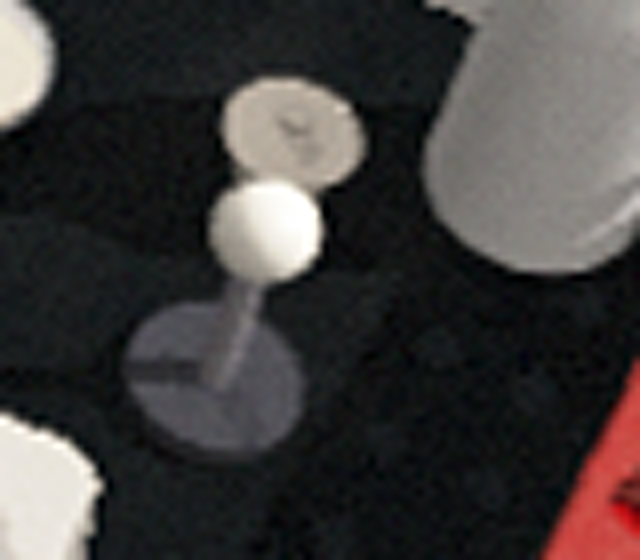

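```bash
python3 -m jog '[[-0.008,0.012,-0.004,0,1],[-0.015,0.025,-0.004,0,1],[-0.015,0.025,-0.004,0,1],[-0.015,0.025,-0.004,0,1],[-0.015,0.025,-0.004,0,1],[-0.015,0.025,-0.004,0,1],[-0.015,0.025,-0.004,0,1],[-0.015,0.025,-0.004,0,1],[-0.015,0.025,-0.004,0,1],[-0.015,0.025,-0.004,0,1],[-0.015,0.025,0,0,1],[-0.015,0.025,0,0,1],[-0.015,0.025,0,0,1],[-0.008,0.012,0,0,1],[0,0,0,0,1],[0,0,0,0,1]]' 20
python3 - <<'E'
from h import *
s=r.get_state();print(s['clock'],s['tool_pos'],s['eef_rot'],s['q'],s['opening'])
im=r.snapshot("wrist");crop(im,(0,0,512,384),1.5,"w1.png")
print(proj([[.5,.217,.156],[.542,.0714,.16]],"wrist"))
E
```

```text
clock: 2.95
tool_pos: [0.4649, 0.2695, 0.2527]
eef_rot: [0.834, 0.553, 0.0, -0.001]
contact_force: [-0.3, 0.1, 0.2]
opening: 0.003
2.95 [0.46493415 0.26949339 0.25269923] [ 8.33509595e-01  5.52504651e-01  1.17301498e-04 -5.93347505e-04] [-0.46084584  0.5257398  -0.23778786  1.77858745  0.15572436  0.85526569
  0.40064719] 0.0034628718418177776
[[226.60038431 238.58484167]
 [117.04513516 323.37570778]]
```

View pics/w1.png

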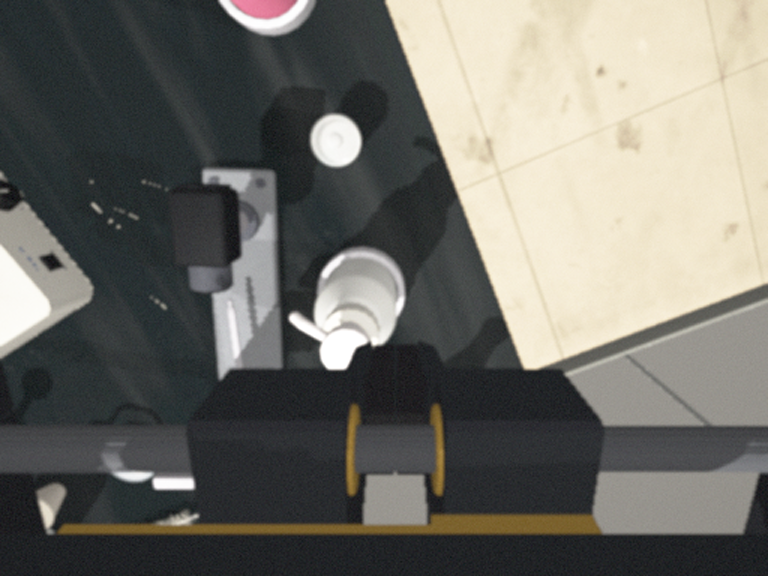

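```bash
python3 - <<'E'
from h import *
im=cv2.imread("pics/w1.png");
im=cv2.resize(im,(512,384))
o=cv2.resize(im[190:270,180:280],None,fx=8,fy=8,interpolation=cv2.INTER_CUBIC)
a=np.linspace(0,2*np.pi,60)
for (x,y),c in(((.5,.217),(0,0,255)),((.503,.2187),(0,255,0)),((.496,.2153),(255,0,0))):
    p=proj(np.c_[x+.017*np.cos(a),y+.017*np.sin(a),0*a+.156],'wrist');p=(p-[180,190])*8+4
    cv2.polylines(o,[p.astype(int).reshape(-1,1,2)],True,c,1)
cv2.imwrite('pics/w1c.png',o)
E
```

```text
(no output)
```

View pics/w1c.png

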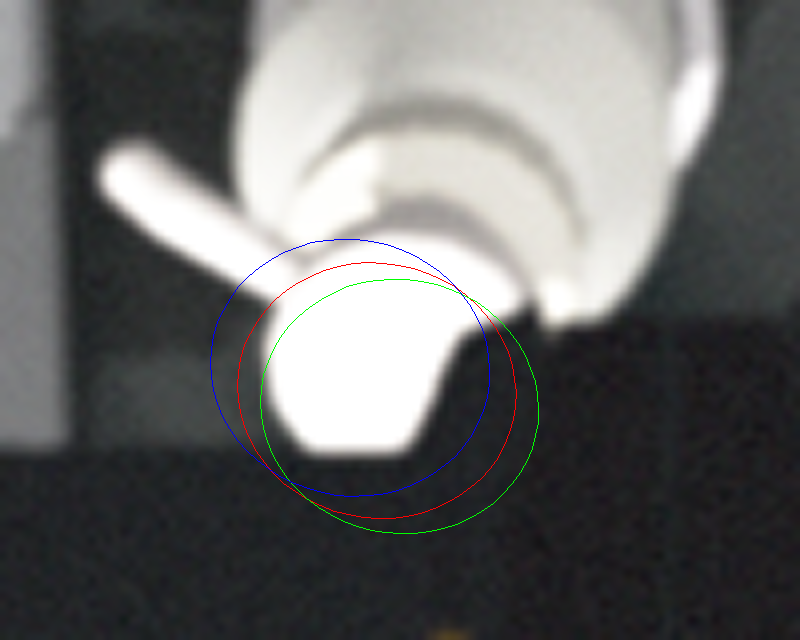

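```bash
python3 -m jog '[[-0.008,0.0135,0,0,1],[-0.008,0.0135,0,0,1],[-0.008,0.0135,0.01,0,1],[-0.008,0.014,0.02,0,1],[0,0,0.02,0,1],[0,0,0.02,0,1],[0,0,0.01,0,1],[0,0,0,0,1],[0,0,0,0,1]]' 20
python3 - <<'E'
from h import *
for n in("scene","top"):
    im=r.snapshot(n);crop(im,(120,100,260,205),5,n+"2.png")
print(r.get_state()['tool_pos'],r.get_state()['clock'])
E
```

```text
clock: 3.9
tool_pos: [0.5038, 0.2177, 0.1727]
eef_rot: [0.834, 0.552, 0.0, 0.0]
contact_force: [-0.1, 0.1, 0.8]
opening: 0.006
[0.50406321 0.21817228 0.17336294] 4.0
```

View pics/scene2.png

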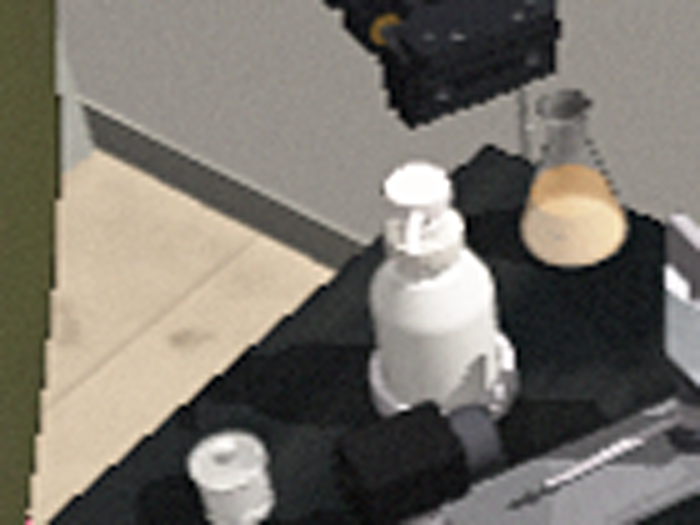

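View pics/top2.png

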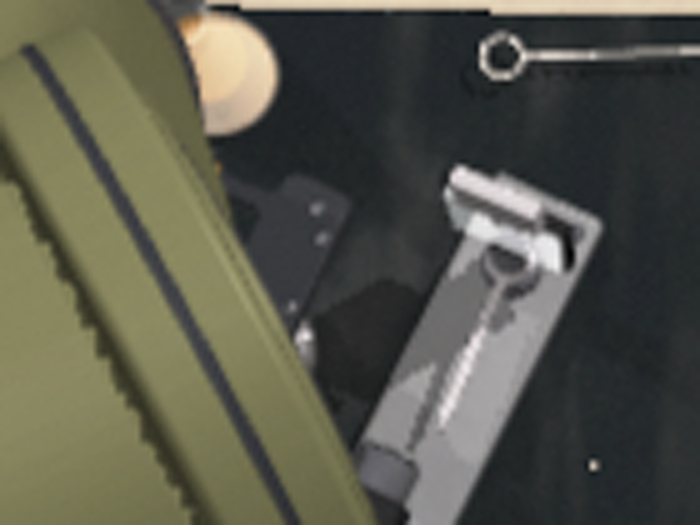

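```bash
python3 - <<'E'
from h import *
s=r.get_state();p=s['tool_pos']
for dz in(0,.019,.064,.12):
  for n in('scene','wrist'): print(dz,n,proj(p+[0,0,dz],n)[0])
print((proj(p,'scene')[0]-[120,100])*5)
im=r.snapshot('scene');crop(im,(150,30,300,170),5,'sc3.png')
im=r.snapshot('wrist');crop(im,(0,0,512,384),1.5,'w3.png')
E
```

```text
0 scene [203.98607687 129.90484236]
0 wrist [262.72767738 225.90197248]
0.019 scene [203.1902028  123.99245855]
0.019 wrist [262.75991604 239.08691221]
0.064 scene [201.20230003 109.22474013]
0.064 wrist [262.8742295  285.83874314]
0.12 scene [198.50456843  89.18385019]
0.12 wrist [263.21401856 424.80540029]
[419.93038437 149.52421181]
```

View pics/sc3.png

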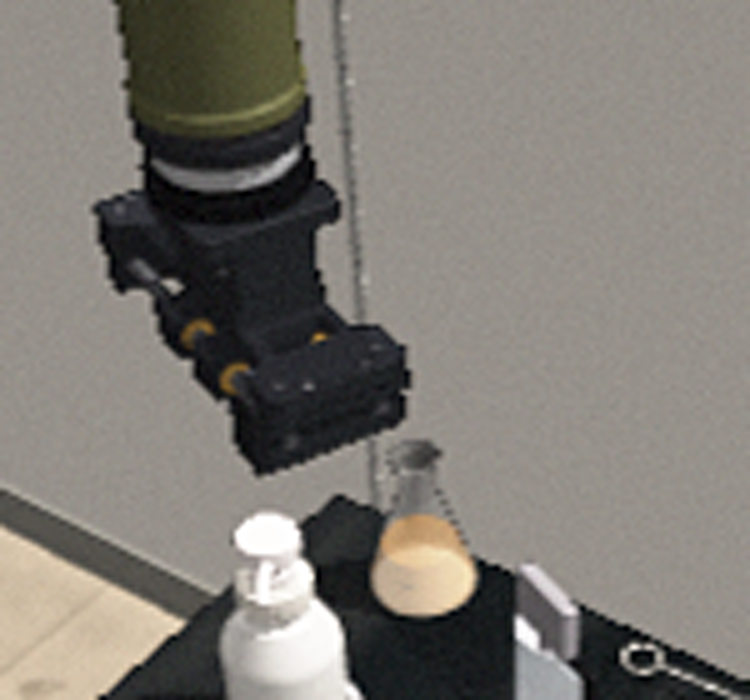

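View pics/w3.png

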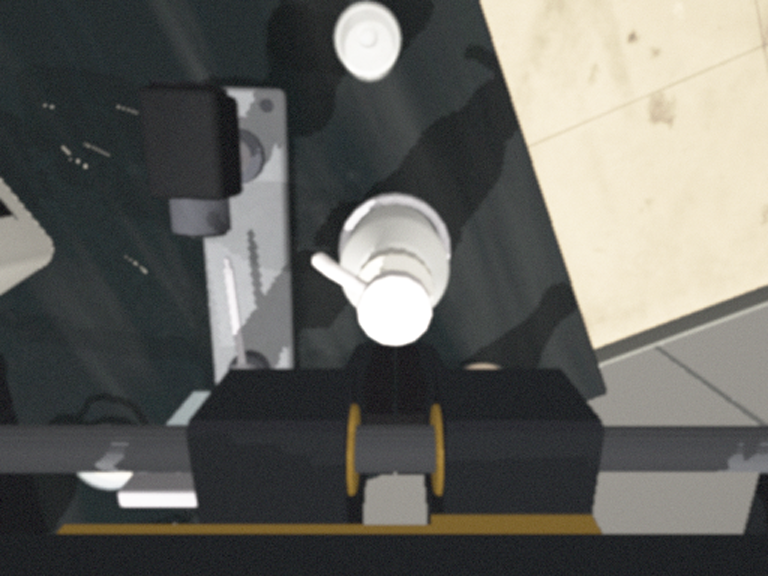

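```bash
python3 - <<'E'
from h import *
s=r.get_state();p=s['tool_pos'];print(p,s['clock'])
print(atz((263.3,206.5),.156,'wrist'))
E
```

```text
[0.50393052 0.21822188 0.17337216] 4.1
[0.49789855 0.22119018 0.156     ]
```

```bash
python3 -m jog '[[0,-0.004,0,0,1],[0,0,0.01,0,1],[0,0,0.005,0,1],[0,0,0.003,0,1],[0,0,0.003,0,1],[0,0,0,0,1]]'; python3 -m jog '[[0,0,0.002,0,1],[0,0,0.002,0,1],[0,0,0,0,1]]'
```

```text
clock: 4.7
tool_pos: [0.4995, 0.2193, 0.151]
eef_rot: [0.834, 0.552, -0.0, -0.0]
contact_force: [-0.9, -0.8, 1.3]
opening: 0.003
clock: 5.0
tool_pos: [0.4996, 0.2194, 0.1473]
eef_rot: [0.834, 0.552, -0.0, -0.0]
contact_force: [0.2, -0.4, 0.5]
opening: 0.004
```

```bash
python3 - <<'E'
from h import *
im=r.snapshot('wrist');crop(im,(0,0,512,384),1.5,'w4.png')
im=r.snapshot('scene');crop(im,(150,80,300,190),5,'sc4.png')
p=r.get_state()
print(p['tool_pos'],p['contact_force'],proj(p['tool_pos'],'scene'))
E
```

```text
[0.49975107 0.21947278 0.14753928] [ 0.16379849 -0.39339233 -0.21794866] [[203.5845401 138.3746908]]
```

View pics/w4.png

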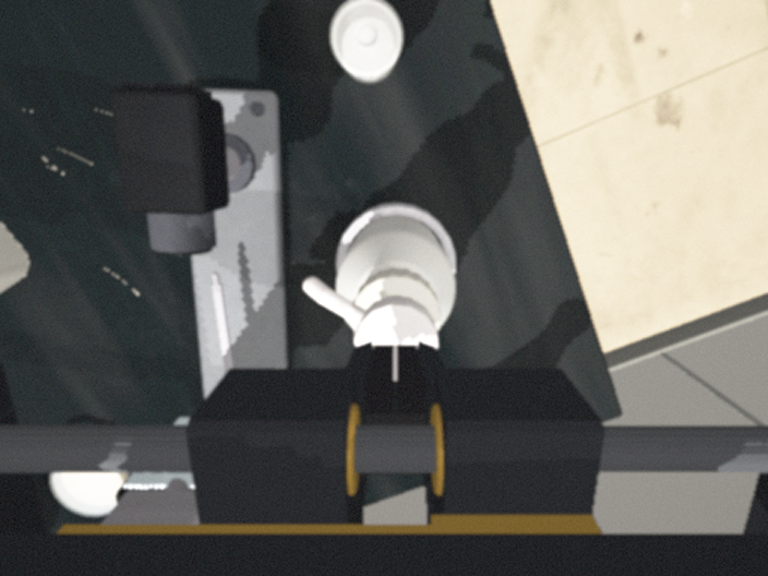

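View pics/sc4.png

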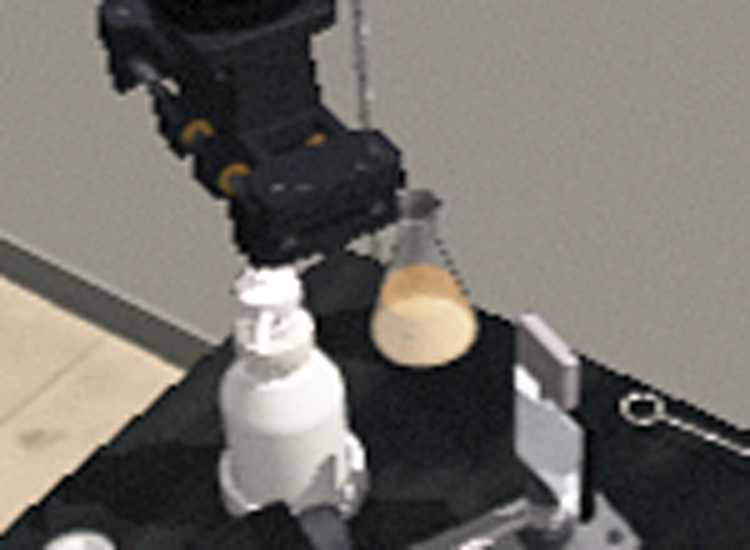

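```bash
python3 - <<'E'
from h import *
s=r.get_state();p=s['tool_pos'];y=np.array([.921,-.39,0]);x=np.array([.39,.921,0])
for a in(-.012,-.009,0): print(a,proj(p+a*y,'wrist')[0]*1.5)
print(proj(p+.017*x,'wrist')[0]*1.5,proj(p-.017*x,'wrist')[0]*1.5)
im=r.snapshot('wrist');crop(im,(200,180,330,270),6,'w5.png')
im=r.snapshot('scene');crop(im,(180,110,240,160),12,'sc5.png')
E
```

```text
-0.012 [394.14381986 311.36146172]
-0.009 [394.14450751 318.349037  ]
0 [394.14653334 338.93460308]
[435.41369062 338.93165125] [352.87512205 338.93755522]
```

View pics/w5.png

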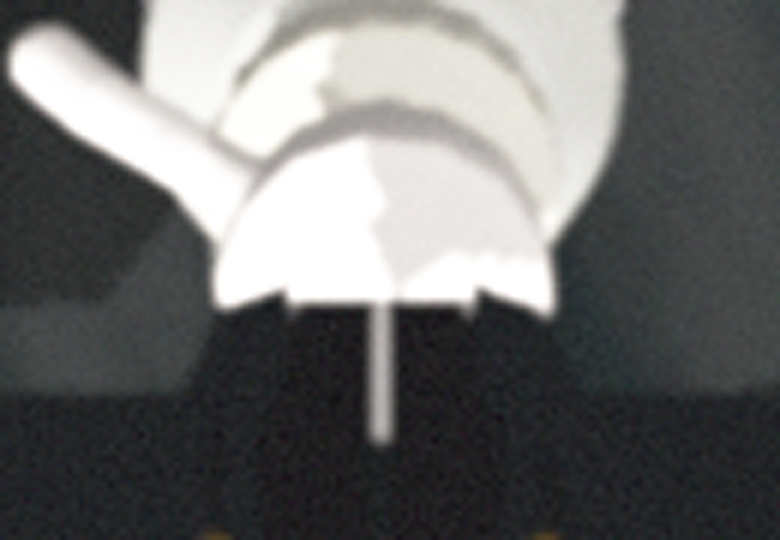

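View pics/sc5.png

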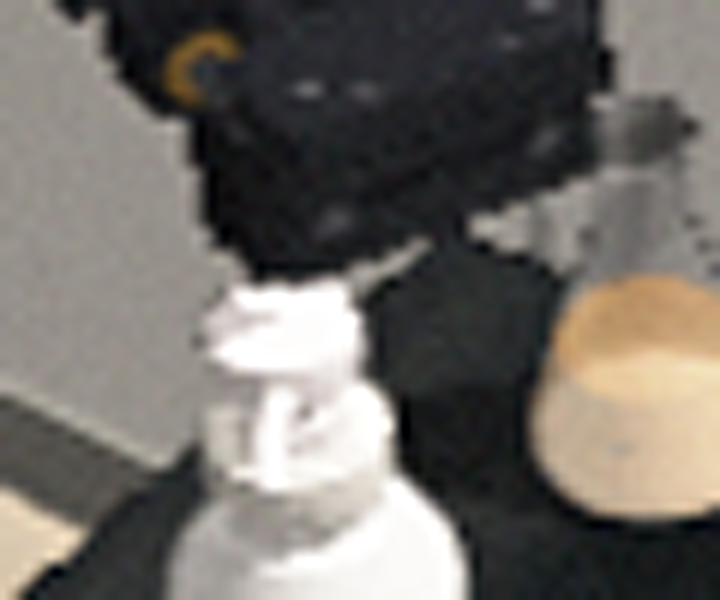

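```bash
for i in 1 ; do python3 -m jog '[[0,0,0.002,0,1],[0,0,0.001,0,1]]'; done; python3 -m jog '[[0,0,0.002,0,1],[0,0,0.001,0,1]]';python3 -m jog '[[0,0,0.002,0,1],[0,0,0.001,0,1]]'
```

```text
clock: 5.4
tool_pos: [0.4997, 0.2194, 0.1444]
eef_rot: [0.834, 0.552, 0.0, -0.0]
contact_force: [-0.4, -0.4, 1.0]
opening: 0.006
clock: 5.6
tool_pos: [0.4996, 0.2194, 0.1413]
eef_rot: [0.834, 0.552, -0.0, -0.0]
contact_force: [-0.4, -0.9, 0.3]
opening: 0.009
clock: 5.8
tool_pos: [0.4996, 0.2194, 0.1383]
eef_rot: [0.834, 0.552, -0.0, -0.0]
contact_force: [0.2, -0.4, -1.6]
opening: 0.003
```

```bash
python3 - <<'E'
from h import *
im=r.snapshot('scene');a=cv2.resize(im[110:160,180:240],None,fx=6,fy=6,interpolation=cv2.INTER_CUBIC)
im=r.snapshot('wrist');b=cv2.resize(im[180:255,200:320],None,fx=4,fy=4,interpolation=cv2.INTER_CUBIC)
print(a.shape,b.shape,r.get_state()['contact_force'])
o=np.zeros((300,840,3),np.uint8);o[:,:360]=a;o[:,360:]=b[:300];cv2.imwrite('pics/c6.png',o[:,:,::-1][:, :800])
E
```

```text
(300, 360, 3) (300, 480, 3) [ 0.06705833  0.98249253 -0.37063881]
```

View pics/c6.png

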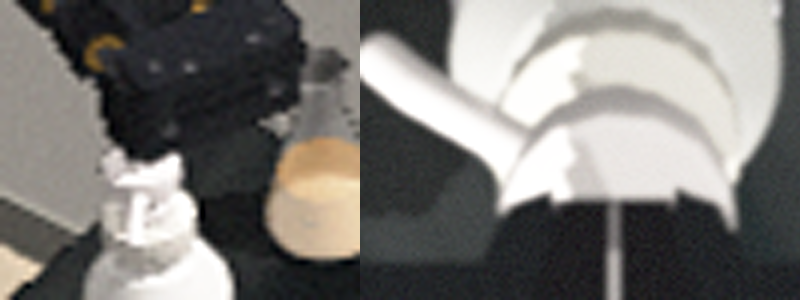

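```bash
python3 -m jog '[[0,0,0.001,0,1],[0,0,0.001,0,1]]';python3 -m jog '[[0,0,0.001,0,1],[0,0,0.001,0,1]]';python3 -m jog '[[0,0,0.001,0,1],[0,0,0.001,0,1]]'
```

```text
clock: 6.1
tool_pos: [0.4998, 0.2195, 0.1365]
eef_rot: [0.834, 0.552, 0.0, -0.0]
contact_force: [-0.0, 0.8, -0.6]
opening: 0.007
clock: 6.3
tool_pos: [0.4997, 0.2195, 0.1344]
eef_rot: [0.834, 0.552, 0.0, -0.0]
contact_force: [-0.1, -0.1, -0.1]
opening: 0.008
clock: 6.5
tool_pos: [0.4997, 0.2195, 0.1325]
eef_rot: [0.834, 0.552, 0.0, -0.0]
contact_force: [0.1, 0.5, 0.0]
opening: 0.004
```

```bash
python3 -m jog '[[0,0,0.001,0,1],[0,0,0.001,0,1]]';python3 -m jog '[[0,0,0.001,0,1],[0,0,0.001,0,1]]'; python3 - <<'E'
from h import *
im=r.snapshot('scene');a=cv2.resize(im[110:160,180:240],None,fx=6,fy=6,interpolation=cv2.INTER_CUBIC)
im=r.snapshot('wrist');b=cv2.resize(im[180:255,200:320],None,fx=4,fy=4,interpolation=cv2.INTER_CUBIC)
o=np.zeros((300,840,3),np.uint8);o[:,:360]=a;o[:,360:]=b[:300];cv2.imwrite('pics/c7.png',o[:,:,::-1][:, :800])
E
```

```text
clock: 6.7
tool_pos: [0.4997, 0.2195, 0.1304]
eef_rot: [0.834, 0.552, 0.0, -0.0]
contact_force: [-0.2, -0.2, -0.4]
opening: 0.004
clock: 6.9
tool_pos: [0.4997, 0.2195, 0.1286]
eef_rot: [0.834, 0.552, 0.0, -0.0]
contact_force: [-1.7, -0.1, 2.7]
opening: 0.002
```

View pics/c7.png

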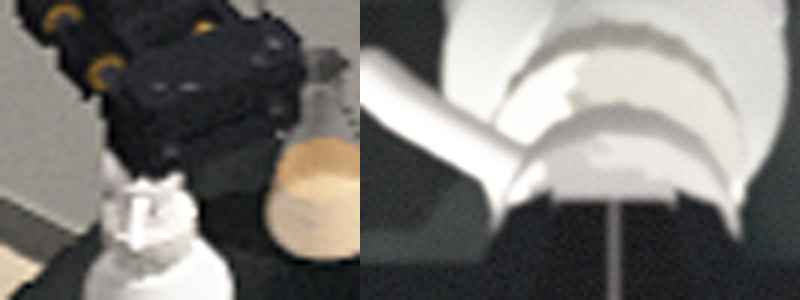

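```bash
python3 -m jog '[[0,0,0.001,0,1],[0,0,0.001,0,1]]';python3 -m jog '[[0,0,0.001,0,1],[0,0,0.001,0,1]]'; python3 -m jog '[[0,0,0.001,0,1],[0,0,0.001,0,1]]'
```

```text
clock: 7.2
tool_pos: [0.4997, 0.2195, 0.1266]
eef_rot: [0.834, 0.552, 0.0, -0.0]
contact_force: [-1.1, -0.0, 4.4]
opening: 0.0
clock: 7.4
tool_pos: [0.4997, 0.2195, 0.1246]
eef_rot: [0.834, 0.552, 0.0, -0.0]
contact_force: [0.2, -0.2, 4.6]
opening: 0.002
clock: 7.6
tool_pos: [0.4997, 0.2195, 0.1226]
eef_rot: [0.834, 0.552, 0.0, 0.0]
contact_force: [-1.9, -0.4, 5.7]
opening: 0.006
```

Spring-like rise in force, as described. On to the stop.

```bash
python3 -m jog '[[0,0,0.001,0,1],[0,0,0.001,0,1]]'; python3 -m jog '[[0,0,0.001,0,1],[0,0,0,0,1]]'
```

```text
clock: 7.8
tool_pos: [0.4998, 0.2195, 0.122]
eef_rot: [0.834, 0.552, 0.0, 0.0]
contact_force: [-5.2, -3.1, 25.0]
opening: 0.004
clock: 8.0
tool_pos: [0.4998, 0.2195, 0.122]
eef_rot: [0.834, 0.552, 0.001, 0.0]
contact_force: [-6.1, -2.9, 26.0]
opening: 0.01
```

```bash
python3 - <<'E'
from h import *
im=r.snapshot('scene');crop(im,(150,80,300,190),5,'sc8.png')
E
python3 -m jog '[[0,0,-0.005,0,1],[0,0,-0.01,0,1],[0,0,-0.02,0,1],[0,0,-0.02,0,1],[0,0,-0.01,0,1],[0,0,0,0,1]]'; python3 - <<'E'
from h import *
im=r.snapshot('scene');crop(im,(150,80,300,190),5,'sc9.png')
E
```

```text
clock: 8.65
tool_pos: [0.5005, 0.2199, 0.1855]
eef_rot: [0.834, 0.552, 0.001, 0.0]
contact_force: [1.2, -0.1, -0.5]
opening: 0.007
```

View pics/sc8.png

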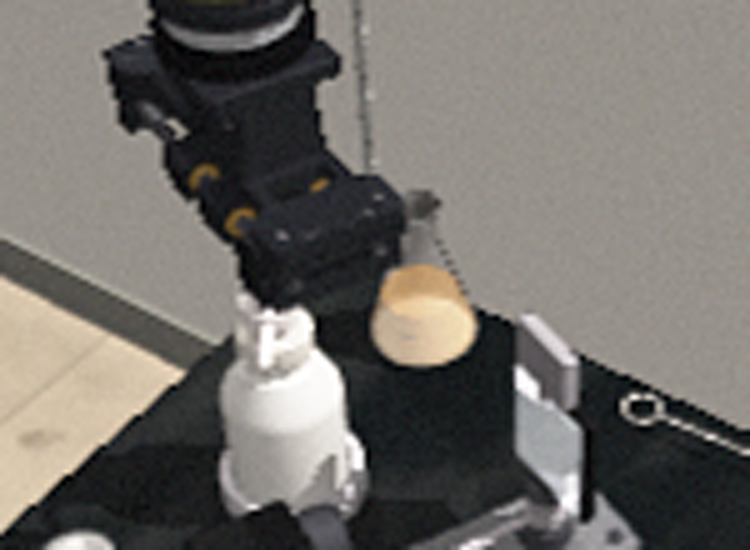

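View pics/sc9.png

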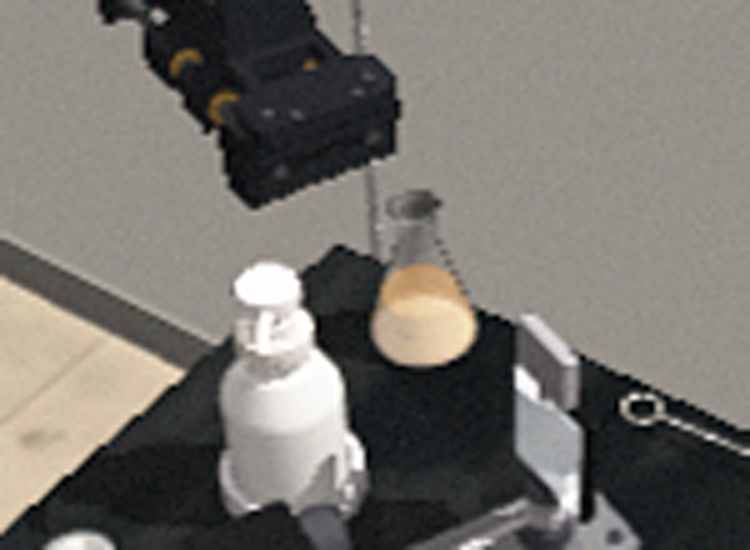

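```bash
python3 -m jog '[[-0.015,0.012,0,0,0],[-0.015,0.012,0,0,0],[-0.015,0.012,0,0,0],[-0.015,0.012,0,0,0],[-0.015,0.012,0,0,0],[-0.015,0.012,0,0,0],[-0.015,0.012,0,0,0],[-0.014,0.012,0,0,0],[0,0,0,0.021,0],[0,0,0,0.021,0],[0,0,0,0.021,0],[0,0,0,0.021,0],[0,0,0,0.021,0],[0,0,0,0.021,0],[0,0,0,0.021,0],[0,0,0,0.021,0],[0,0,0,0.021,0],[0,0,0,0.021,0]]';python3 -m jog '[[0,0,0,0.021,0],[0,0,0,0.021,0],[0,0,0,0,0]]' ; python3 - <<'E'
from h import *
s=r.get_state();print(s['q'])
im=r.snapshot("wrist");crop(im,(0,0,512,384),1.5,"w10.png")
im=r.snapshot("scene");crop(im,(150,60,350,210),4,"sc10.png")
im=r.snapshot("top");crop(im,(110,90,310,240),4,"t10.png")
E
```

```text
clock: 10.5
tool_pos: [0.5408, 0.0722, 0.1832]
eef_rot: [0.997, -0.077, -0.001, 0.001]
contact_force: [-0.3, -0.4, -0.3]
opening: 1.003
clock: 10.8
tool_pos: [0.5409, 0.0724, 0.1833]
eef_rot: [0.979, -0.205, -0.001, 0.001]
contact_force: [-0.5, 0.2, -0.3]
opening: 0.995
[-0.35809935  0.63662537  0.23234515  1.8495739  -0.21723859  0.68224039
 -0.4136556 ]
```

View pics/w10.png

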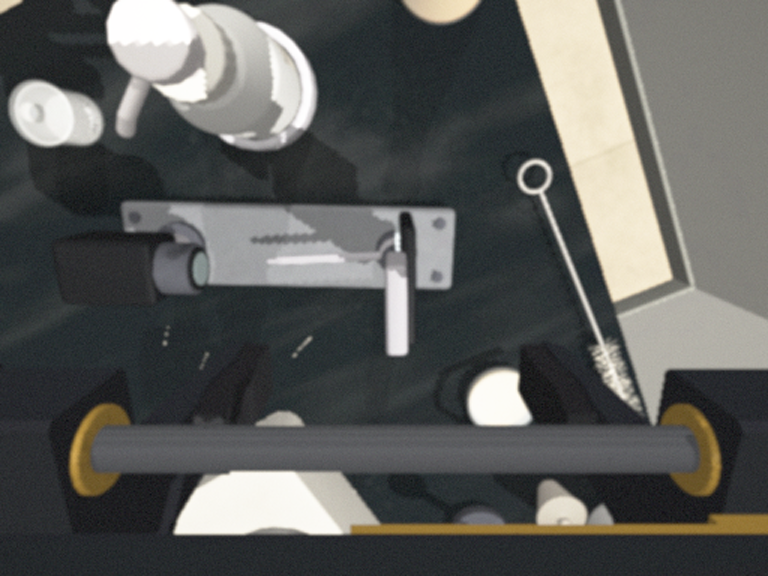

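View pics/sc10.png

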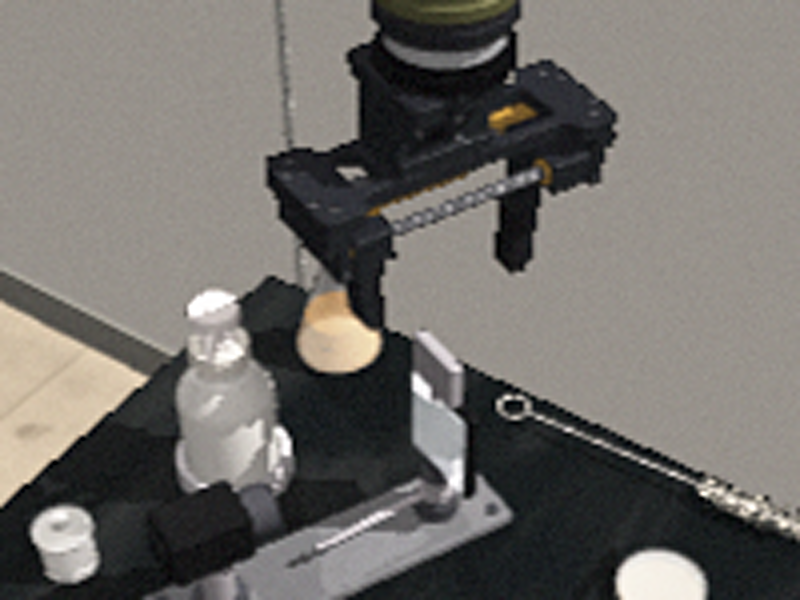

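View pics/t10.png

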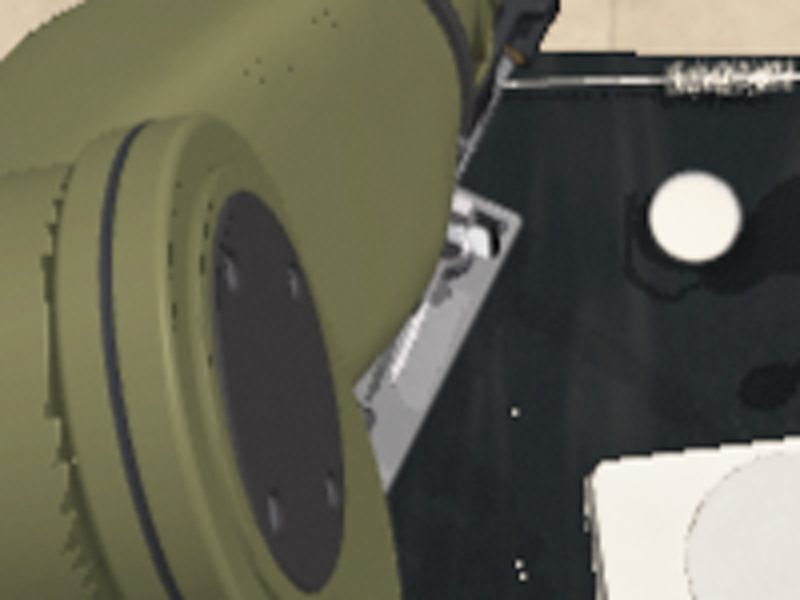

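```bash
cat > ov.py <<'E'
from h import *
import sys
def box(c,ang,hx,hy,z0,z1):
    n=np.array([np.cos(ang),np.sin(ang)]);w=np.array([-n[1],n[0]])
    b=[np.array(c)+a*hx*n+d*hy*w for a,d in((1,1),(1,-1),(-1,-1),(-1,1))]
    return np.array([[*p,z] for z in(z0,z1) for p in b])
def draw(o,X,n,off,k,col):
    p=((proj(X,n)-off)*k+k/2).astype(int)
    for i in range(4):
        for a,b in((i,(i+1)%4),(4+i,4+(i+1)%4),(i,4+i)): cv2.line(o,tuple(map(int,p[a])),tuple(map(int,p[b])),col,1)
E
python3 - <<'E'
from ov import *
c=r.get_calibration('wrist');print('cam',-c['R'].T@c['t'])
im=cv2.imread('pics/w10.png');im=cv2.resize(im,(512,384))
o=cv2.resize(im[130:250,190:340],None,fx=5,fy=5,interpolation=cv2.INTER_CUBIC)
for c,col in(((.544,.072),(0,255,0)),((.5395,.0707),(0,0,255))):
  draw(o,box(c,np.radians(156),.005,.022,.126,.16),'wrist',[190,130],5,col)
cv2.imwrite('pics/w10o.png',o)
E
```

```text
cam [0.57016643 0.13806126 0.35586815]
```

View pics/w10o.png

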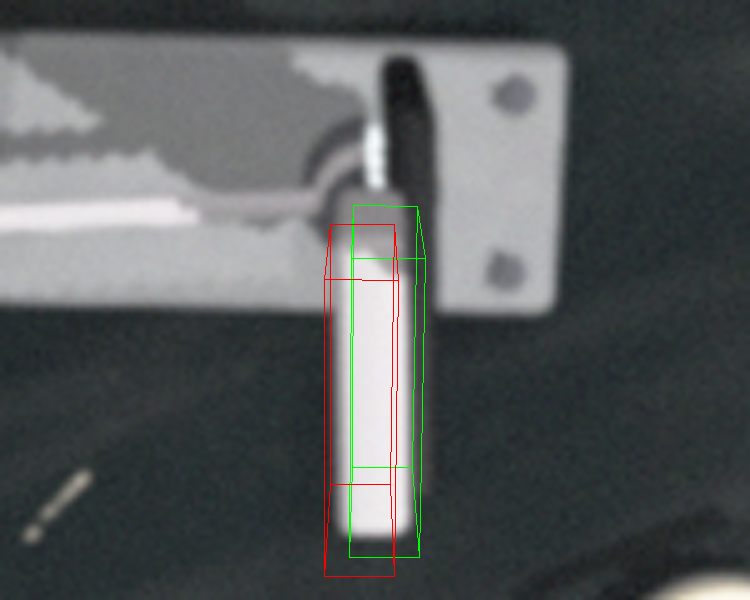

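```bash
python3 - <<'E'
from ov import *
s=r.get_state();p=s['tool_pos']
from scipy.spatial.transform import Rotation as R
M=R.from_quat(s['eef_rot']).as_matrix()
for x in(-.044,.044):
  for y in(-.009,.009):
    print(x,y,[proj(p+M@[x,y,-h],'wrist')[0].round(1) for h in(0,.026,.05)])
im=cv2.imread('pics/w10.png')
cv2.imwrite('pics/w10f.png',cv2.resize(im[330:480,200:700],None,fx=1.6,fy=1.6))
E
```

```text
-0.044 -0.009 [array([190.7, 212.5]), array([179.3, 229.4]), array([164.9, 250.6])]
-0.044 0.009 [array([192.6, 239.6]), array([181.8, 260.1]), array([168.4, 285.6])]
0.044 -0.009 [array([335. , 212.6]), array([346.4, 229.5]), array([360.7, 250.7])]
0.044 0.009 [array([333.1, 239.6]), array([343.9, 260.2]), array([357.2, 285.7])]
```

View pics/w10f.png

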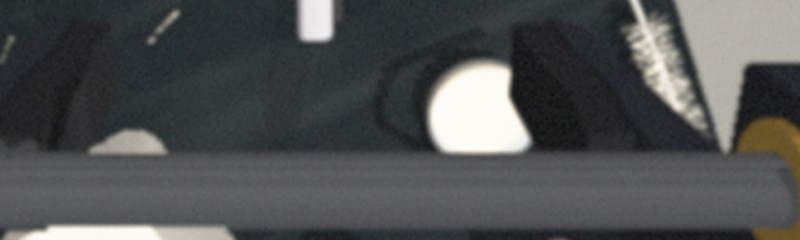

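```bash
python3 - <<'E'
from ov import *
s=r.get_state();p=s['tool_pos']
from scipy.spatial.transform import Rotation as R
M=R.from_quat(s['eef_rot']).as_matrix()
q=atz((264.6,207.3),.16,'wrist');print(q,M.T@(q-p))
for a in((264,158),(264.8,237)):print(atz((a[0],a[1]),.16,'wrist'))
E
```

```text
[0.54397715 0.07575133 0.16      ] [ 0.00116406 -0.00416803  0.02386235]
[0.55725175 0.10740414 0.16      ]
[0.53523599 0.05520537 0.16      ]
```

```bash
python3 -m jog '[[0.001,-0.0035,0,0,0],[0,0,0.015,0,0],[0,0,0.02,0,0],[0,0,0.02,0,0],[0,0,0.012,0,0],[0,0,0.006,0,0],[0,0,0.004,0,0],[0,0,0,0,0]]' 15
python3 - <<'E'
from ov import *
c=dict(R=None)
im=r.snapshot("scene");crop(im,(190,90,310,180),6,"sc11.png")
im=r.snapshot("wrist");crop(im,(0,0,512,384),1.5,"w11.png")
E
```

```text
clock: 11.75
tool_pos: [0.5441, 0.0753, 0.1075]
eef_rot: [0.979, -0.205, 0.0, -0.0]
contact_force: [-0.2, -0.0, 0.5]
opening: 1.003
```

View pics/sc11.png

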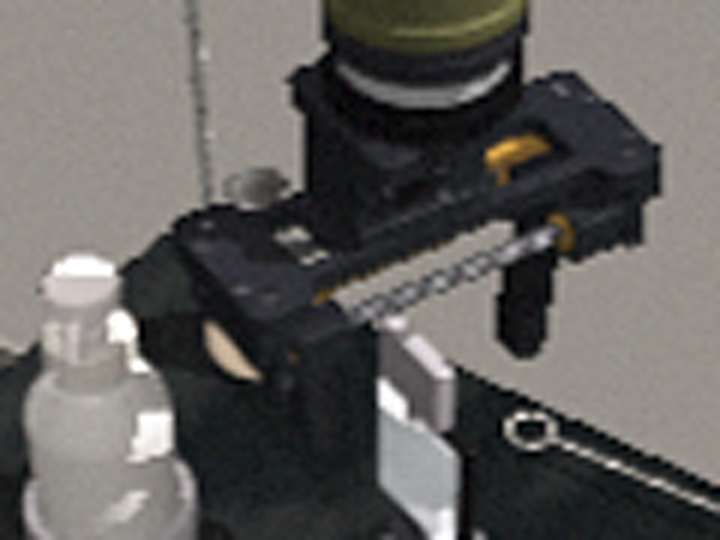

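View pics/w11.png

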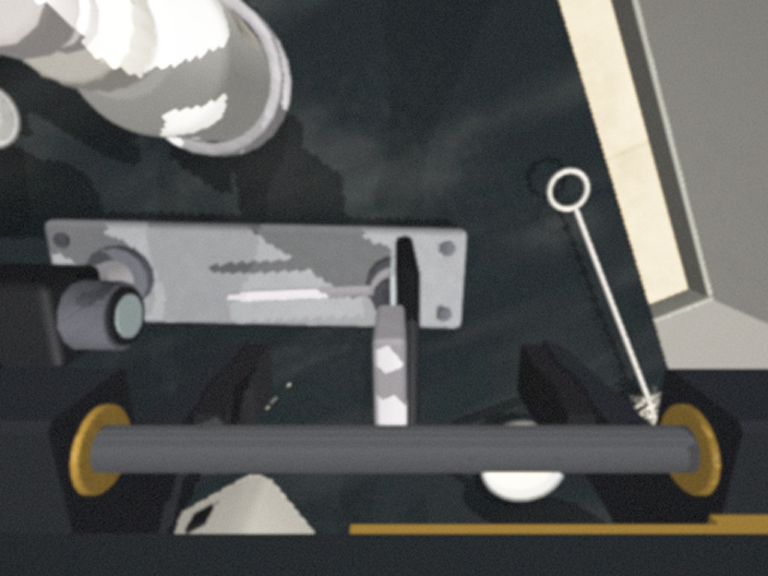

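```bash
python3 - <<'E'
from ov import *
P=[atz(np.array(p)/1.5,.012,'wrist') for p in((50,220),(464,230),(160,321),(458,328))]
for a,b in((0,1),(2,3)):
    d=P[a]-P[b];print(np.degrees(np.arctan2(d[1],d[0])))
print(P)
# pointer dir at rest z .032
a,b=[atz(np.array(p)/1.5,.033,'wrist') for p in((230,297),(325,293))]
d=a-b;print('ptr',np.degrees(np.arctan2(d[1],d[0])),a, np.degrees(np.arctan2(a[1]-.0755,a[0]-.544)))
E
python3 -m jog '[[0,0,0,0,1],[0,0,0,0,1],[0,0,0,0,1],[0,0,0,0,1],[0,0,0,0,1],[0,0,0,0,1],[0,0,0,0,1]]' 15
```

```text
154.95110206553477
154.89507862128792
[array([0.37161045, 0.19095231, 0.012     ]), array([0.5950167 , 0.08654406, 0.012     ]), array([0.39744753, 0.10990769, 0.012     ]), array([0.56882655, 0.02960994, 0.012     ])]
ptr 158.84497511069358 [0.45593227 0.10875048 0.033     ] 159.3156831758541
clock: 12.55
tool_pos: [0.544, 0.0753, 0.1075]
eef_rot: [0.979, -0.205, -0.0, -0.0]
contact_force: [-0.1, -0.7, -0.5]
opening: 0.385
```

```bash
python3 -m jog '[[0,0,0,0,1],[0,0,0,0,1],[0,0,0,0,1],[0,0,0,0,1],[0,0,0,0,1]]' 15
python3 - <<'E'
from h import *
im=r.snapshot("scene");crop(im,(190,90,310,180),6,"sc12.png")
im=r.snapshot("wrist");crop(im,(0,0,512,384),1.5,"w12.png")
E
```

```text
clock: 13.05
tool_pos: [0.543, 0.0756, 0.1074]
eef_rot: [0.979, -0.205, -0.001, -0.0]
contact_force: [-2.2, 1.9, 1.8]
opening: 0.113
```

View pics/sc12.png

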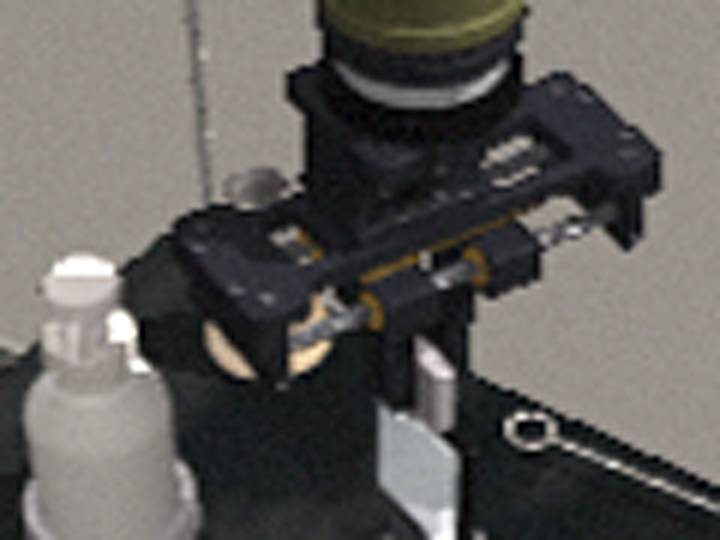

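View pics/w12.png

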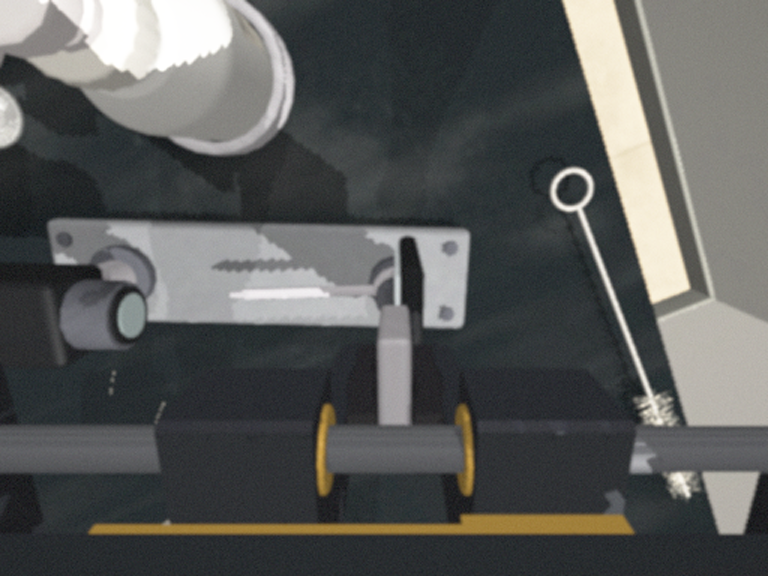

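```bash
python3 -m jog '[[-0.001,0,0,0,1],[0,0,0,-0.006,1],[0,0,0,-0.012,1],[0,0,0,-0.012,1],[0,0,0,-0.012,1],[0,0,0,-0.012,1],[0,0,0,0,1]]' 15
python3 -m jog '[[0,0,0,-0.012,1],[0,0,0,-0.012,1],[0,0,0,-0.012,1],[0,0,0,-0.012,1],[0,0,0,-0.012,1],[0,0,0,-0.012,1],[0,0,0,-0.012,1],[0,0,0,-0.006,1],[0,0,0,0,1],[0,0,0,0,1]]' 15
python3 - <<'E'
from h import *
for n in("scene","top","wrist"):
    im=r.snapshot(n);cv2.imwrite('pics/%s13.png'%n,im[:,:,::-1])
    if n=="scene":crop(im,(190,90,390,240),4,"sc13.png")
    if n=="top":crop(im,(180,90,380,240),4,"t13.png")
    if n=="wrist":crop(im,(0,0,512,384),1.5,"w13.png")
E
```

```text
clock: 13.85
tool_pos: [0.543, 0.0757, 0.1074]
eef_rot: [0.999, -0.036, -0.0, -0.0]
contact_force: [-2.4, 1.9, 1.0]
opening: 0.115
clock: 14.85
tool_pos: [0.5428, 0.0756, 0.1074]
eef_rot: [0.97, 0.242, -0.0, -0.0]
contact_force: [-3.4, 1.3, 2.1]
opening: 0.113
```

View pics/sc13.png

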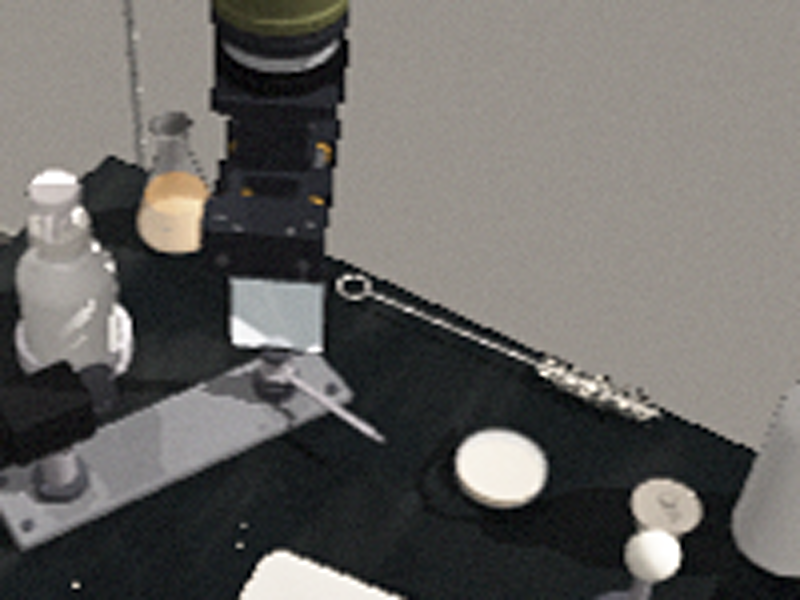

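View pics/t13.png

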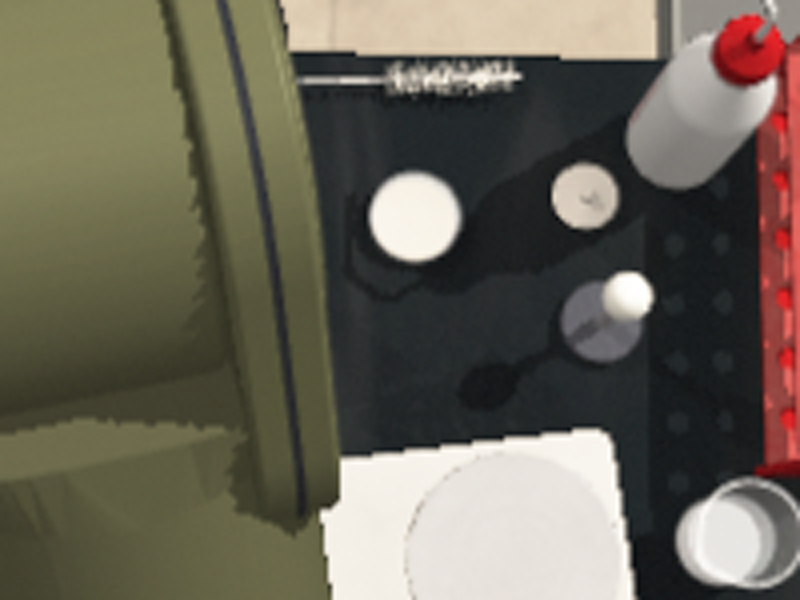

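View pics/w13.png

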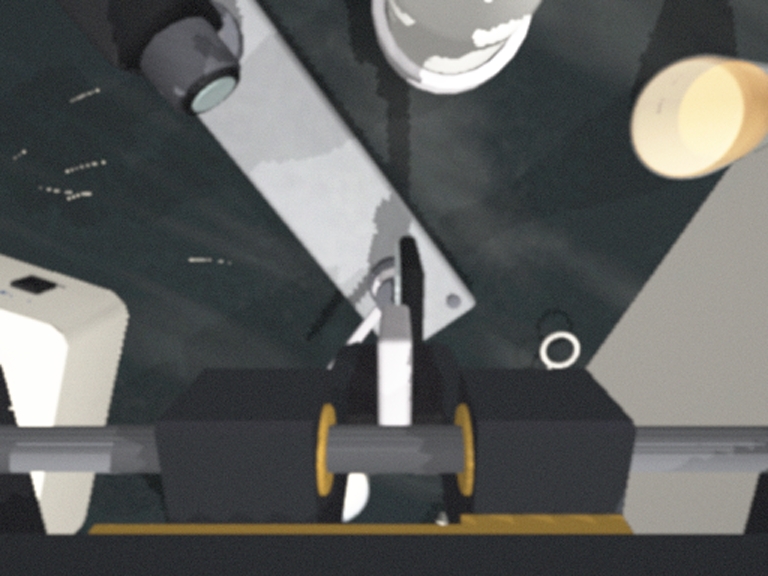

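```bash
python3 - <<'E'
from h import *
s=r.get_state();print(s['eef_rot'],2*np.degrees(np.arctan2(s['eef_rot'][1],s['eef_rot'][0]))+180)
A=lambda a,b:np.degrees(np.arctan2(b[1]-a[1],b[0]-a[0]))%360
im=cv2.imread('pics/scene13.png')
cv2.imwrite('pics/p13.png',cv2.resize(im[165:215,245:325],None,fx=10,fy=10,interpolation=cv2.INTER_CUBIC))
cv2.imwrite('pics/m13.png',cv2.resize(im[150:210,240:300],None,fx=10,fy=10,interpolation=cv2.INTER_CUBIC))
tip=atz((285.5,199.5),.032,'scene');st=atz((261.3,183),.032,'scene');b=atz((353.3,228.8),.085,'scene')
print(tip,st,b,A(st,tip),A(tip,b),A(st,b),np.linalg.norm(tip-st))
print('with axis',A([.543,.0756],b),A([.543,.0756],tip))
E
```

```text
[ 9.70050696e-01  2.42902444e-01 -2.21071708e-04  4.48396694e-06] 208.11581774227446
[ 0.52920385 -0.0194337   0.032     ] [0.54207977 0.06567684 0.032     ] [ 0.5026441  -0.21219097  0.085     ] 261.39725964722265 262.15469692535305 261.9223890925418 0.08607899336726638
with axis 262.0176663217119 261.7400101827377
```

View pics/p13.png

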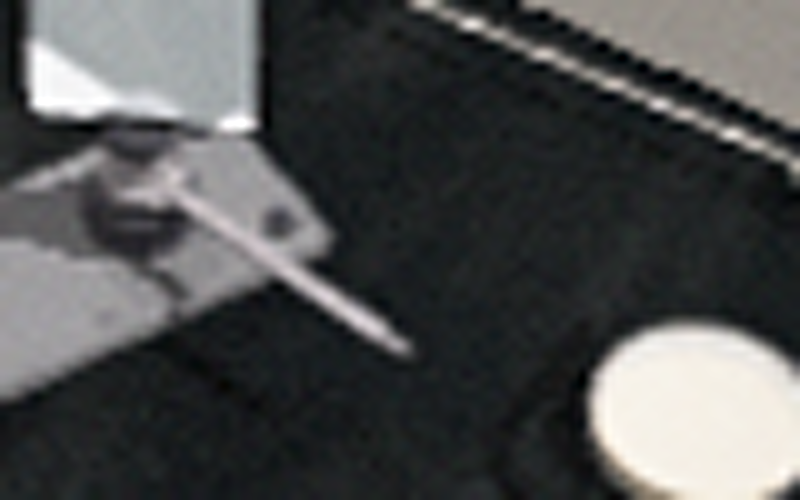

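```bash
python3 -m jog '[[0,0,0,-0.001,1],[0,0,0,0,1],[0,0,0,0,1],[0,0,0,0,1]]' 15
python3 - <<'E'
from h import *
s=r.get_state();print(2*np.degrees(np.arctan2(s['eef_rot'][1],s['eef_rot'][0]))+180,s['qd'].round(3))
im=r.snapshot('scene');g=im.astype(float).mean(2)
# pointer: fit bright ridge between columns 266..284 
pts=[]
for c in range(267,285):
    r0=183+(c-261.5)*17/24
    rows=np.arange(int(r0)-3,int(r0)+5);w=np.clip(g[rows,c]-g[rows,c].min()-20,0,None)
    if c>=273 and w.sum()>0: pts.append(atz((c,(w*rows).sum()/w.sum()),.032,'scene')[:2])
pts=np.array(pts,np.float32);v=cv2.fitLine(pts,cv2.DIST_HUBER,0,.01,.01).ravel();print(np.degrees(np.arctan2(v[1],v[0]))%180+180,pts[[0,-1]],len(pts))
b=atz((353.3,228.8),.085,'scene')
print('line passes ball by',(b[0]-v[2])*v[1]-(b[1]-v[3])*v[0])
crop(im,(190,90,390,240),4,"sc14.png")
E
```

```text
clock: 15.4
tool_pos: [0.5429, 0.0756, 0.1074]
eef_rot: [0.969, 0.246, -0.0, -0.0]
contact_force: [-3.6, 1.4, 0.8]
opening: 0.113
208.5123242541832 [ 0.001 -0.001  0.001  0.001  0.     0.001 -0.001]
258.4203 [[ 0.5379414   0.02508909]
 [ 0.5310135  -0.01371834]] 12
line passes ball by 0.01304942794037586
```

View pics/sc14.png

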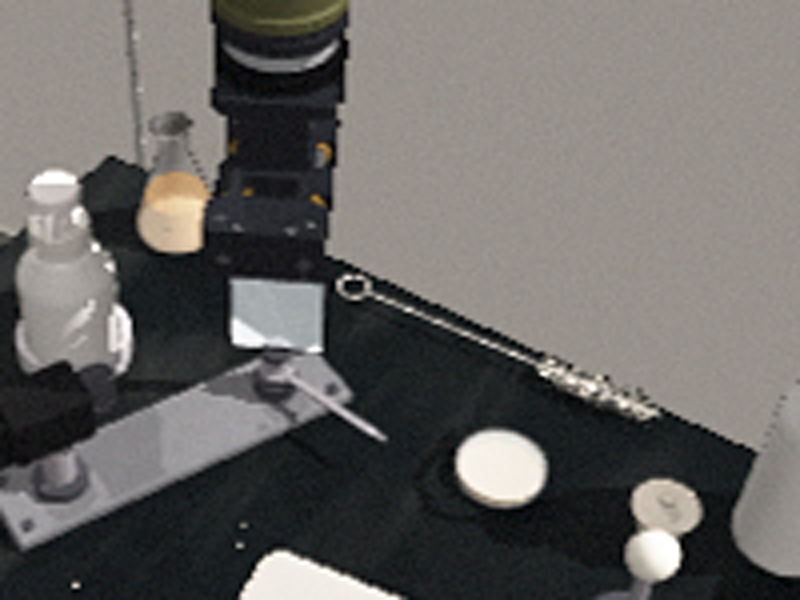

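```bash
python3 - <<'E'
from h import *
im=r.snapshot('scene')[:,:,::-1]
x0,y0,k=250,165,8
o=cv2.resize(im[y0:y0+70,x0:x0+100+10],None,fx=7,fy=7,interpolation=cv2.INTER_CUBIC);k=7
ax=np.array([.543,.0756])
for a,c in((262.3,(0,255,0)),(258.5,(0,0,255)),(266,(255,0,0))):
    u=np.array([np.cos(np.radians(a)),np.sin(np.radians(a))])
    p=proj(np.array([[*(ax+u*t),.032] for t in(.0,.096,.28)]),'scene');p=((p-[x0,y0])*k+k/2).astype(int)
    cv2.polylines(o,[p.reshape(-1,1,2)],False,c,1);cv2.circle(o,tuple(map(int,p[1])),3,c,1)
cv2.imwrite('pics/p15.png',o)
print(proj([[.543,.0756,.032],[.5055,-.2117,.085],[.5055,-.2117,.032]],'scene'))
im=r.snapshot('wrist');crop(im,(180,130,330,250),5,'w15.png')
E
```

```text
[[258.4832999  181.28863199]
 [353.62482664 227.85264927]
 [349.12469176 240.65749049]]
```

View pics/p15.png

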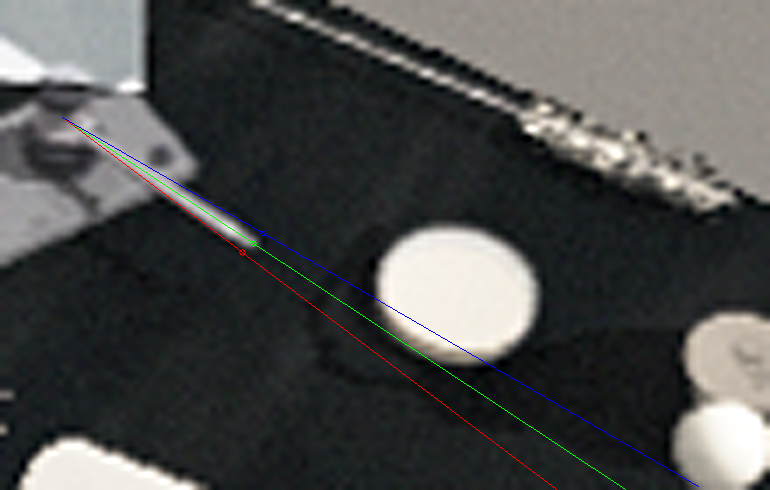

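View pics/w15.png

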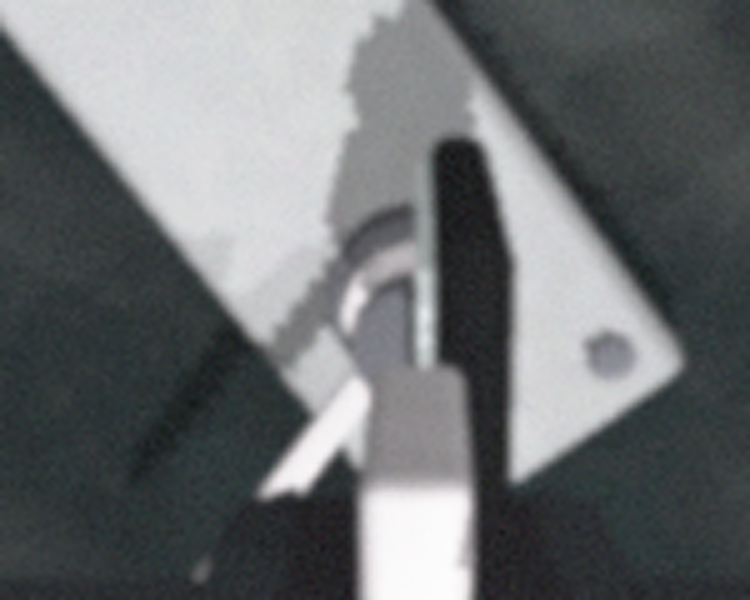

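```bash
python3 - <<'E'
from h import *
f=lambda x,y:np.array([180+(x-2.5)/5,130+(y-2.5)/5])
P=[atz(f(*p),.032,'wrist') for p in((350,400),(284,478),(203,572))]
A=lambda a,b:np.degrees(np.arctan2(b[1]-a[1],b[0]-a[0]))%360
print(A(P[0],P[1]),A(P[0],P[2]),[A([.543,.0756],p) for p in P],P[2])
E=[atz(f(*p),.012,'wrist') for p in((440,12),(680,350),(5,30),(310,408))]
print((A(E[1],E[0])),A(E[3],E[2]))
E
```

```text
259.4624568536033 259.1863407904984 [np.float64(261.5744268181031), np.float64(260.53570513463853), np.float64(259.93644123128377)] [0.53214502 0.0144352  0.032     ]
154.51879243745117 155.08907850220413
```

```bash
python3 - <<'E'
from h import *
ims=[r.snapshot('scene').astype(float) for _ in range(4)]
im=np.mean(ims,0);x0,y0,k=254,174,20
o=cv2.resize(im[y0:y0+30,x0:x0+38,::-1].astype(np.uint8),None,fx=k,fy=k,interpolation=cv2.INTER_CUBIC)
ax=np.array([.543,.0756])
for a,c in((262.3,(0,255,0)),(259.5,(0,0,255))):
    u=np.array([np.cos(np.radians(a)),np.sin(np.radians(a))])
    p=proj(np.array([[*(ax+u*t),.032] for t in(.0,.096,.28)]),'scene');p=((p-[x0,y0]+.5)*k).astype(int)
    cv2.polylines(o,[p.reshape(-1,1,2)],False,c,1);cv2.circle(o,tuple(map(int,p[1])),4,c,1)
cv2.imwrite('pics/p16.png',o)
w=np.mean([r.snapshot('wrist').astype(float) for _ in range(3)],0).astype(np.uint8)
x0,y0,k=205,195,10
o=cv2.resize(w[y0:y0+58,x0:x0+75,::-1],None,fx=k,fy=k,interpolation=cv2.INTER_CUBIC);o=np.clip(o.astype(int)*2,0,255).astype(np.uint8)
for a,c in((262.3,(0,255,0)),(259.5,(0,0,255))):
    u=np.array([np.cos(np.radians(a)),np.sin(np.radians(a))])
    p=proj(np.array([[*(ax+u*t),.032] for t in(.0,.096)]),'wrist');p=((p-[x0,y0]+.5)*k).astype(int)
    cv2.polylines(o,[p.reshape(-1,1,2)],False,c,1);cv2.circle(o,tuple(map(int,p[1])),4,c,1)
cv2.imwrite('pics/w16.png',o);print(r.get_state()['clock'])
E
```

```text
15.9
```

View pics/p16.png

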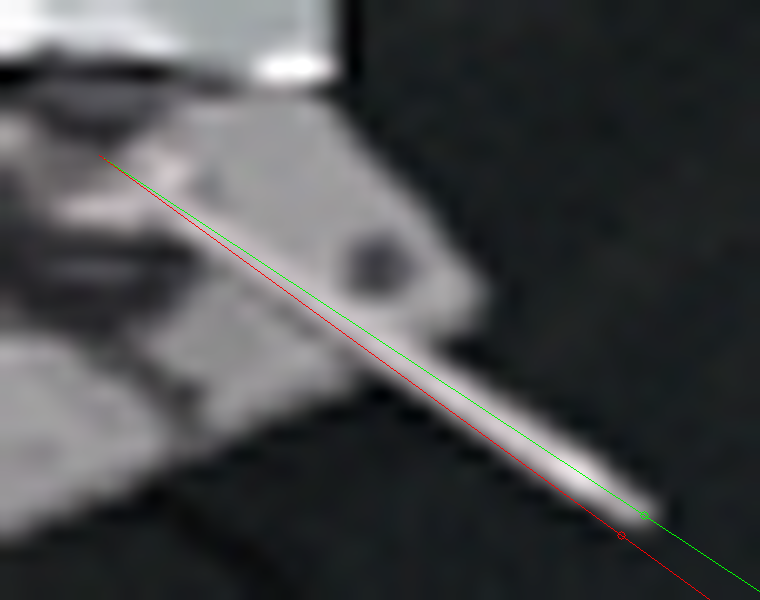

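View pics/w16.png

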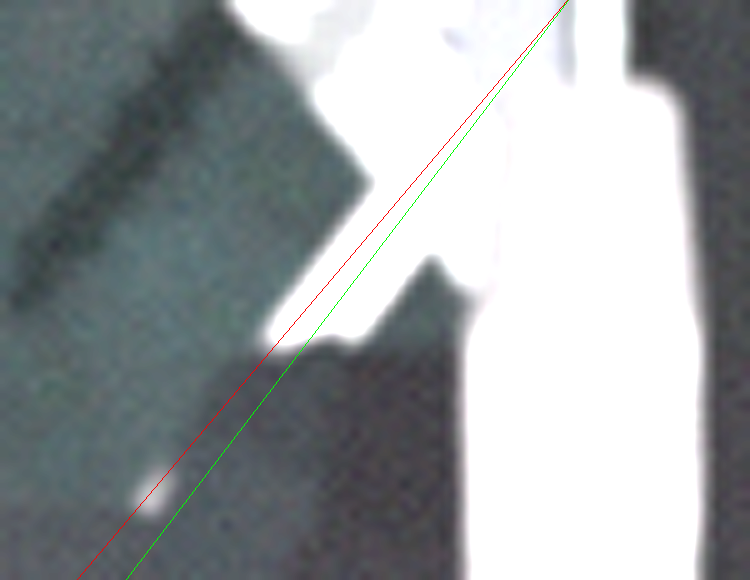

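```bash
python3 - <<'E'
from h import *
s=r.get_state();print(s['clock'],s['opening'],s['contact_force'])
print(r.finish_job())
E
```

```text
15.9 0.11274984037114107 [-4.37926285  1.45823593  0.41800617]
the job is handed in; nothing more can be done
None
```

I puffed the mirror, turned it by its tab until the pointer lined up with the ball, and handed the job in at 15.9 s, still holding the tab still. No verdict was reported.

- **Puff:** I pressed the white bottle's cap, not the pink one. The force rose from about 3 N to 6 N, then jumped to 26 N at the hard stop. The scene camera showed the cap down, and back up after I lifted off.
- **Fingertips:** The fingers touched the cap about 26 mm earlier than the stated tool point says. The wrist camera agreed that the tips sit that much higher, so I corrected for it before gripping the tab.
- **Mirror:** I gripped the tab with 15 N at an opening of 10 mm, centred it on the axis, and turned it about 52°. From the gripper angle, the camera's line of view reflects towards about 262.1°, and the ball lies at 262.0–262.6°. Pointer overlays in the scene and wrist pictures match 262.3°.
- **Checks that disagreed:** Two rough line fits to the pointer alone gave about 258–259°. They used only a short piece of it, and one was disturbed by the bar behind it, so I trusted the overlays instead.
- **Surroundings:** By position the fingertips end about 15 mm above the glass. Nothing else looked moved in the scene pictures.

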